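Shim the cash box in its cradle

ROBOT

A 7-joint arm with a two-finger parallel gripper is mounted at the origin on a cart in front of the work surface, level with it; the furniture and walls round the work are solid. World frame = base frame: x ahead of the robot, y to its left, z up, the work surface at z = 0. Lengths are in mm, angles in rad, forces in N, time in s.
With the tool pointing down it reaches from about 425 to 950 mm from the base axis. Payload 4.7 kg.
Tool frame: the origin (TCP) lies at the very end of the fingers, on their centre line; the grasp point (between the pads) lies 19 mm behind it; z points along the fingers, y is the line along which they close (so a half turn about z gives the same grasp; the last joint's range is limited). The gripper opens to 85 mm and grips with 20 to 120 N. Pads are 22 mm wide; open, the fingers measure 114 mm over their backs; the gripper's body (76 mm by 85 mm) begins 54 mm behind the grasp point. The pads swing forward as they close: fully open they stand 13 mm farther back than shut.
Start: joints at [-1.289, 0.469, -0.049, 1.532, 0.024, 1.141, -0.082], TCP at [206.388, 642.694, 200.035] pointing down, gripper open.
Joint ranges: [-2.59, 2.59], [-0.33, 1.99], [-1.39, 1.29], [0.1, 2.45], [-1.04, 4.18], [0.21, 1.99], [-2.66, 2.66]. Speed limits (rad/s): [2.57, 2.57, 3.14, 3.14, 3.14, 3.14, 3.14].

INTERFACE

Orientations are given as a unit quaternion [x, y, z, w].
In Python, from workcell import bot gives the robot as it stands.
- The arm moves only by the tool play_rows, never from a script. Its argument "plan" is a list of rows, each an object of numbers: "tx", "ty", "tz": the shift along the tool's x, y, z in cm; "roll": the turn about the tool's z in degrees. A call has 1 to 10 rows; each row is the pose to reach, as a shift and turn from the pose commanded when the call began, along the tool's axes at that moment; what a row does not reach only later rows make up. A row lasts 1/8 s, in which the tool goes at most 62.5 mm and 10.7 degrees, less where a joint would pass 70% of its speed; a pose out of reach is approached as far as the arm can. A call with a gripper value outside its range is refused whole. "gripper" is the closure, from 0 (fully open) to 1 (shut), set as the call begins (left out, the last holds). The fingers move at their own pace and stop on an object; "squeeze" is the grip in N (left out, the last holds). Time passes only in rows, so rows that repeat a pose let the fingers close. It gives the time, the measured TCP pose, the force, the opening and the grip force at its end, in the units of the state.
- bot.state(): the state, without advancing time (a new reading comes with each control period).
- bot.grab_frame(name): name is "scene" or "top" or "wrist"; returns a dict with "img" (384x512x3 uint8, red, green, blue), "K" (3x3 intrinsics, pixels), "world_from_camera" (4x4, takes a point from camera to world coordinates). Camera axes: x right, y down, z forward; pixel columns grow to the right and rows downward; lengths in mm; the calibration is good to about 2 mm. A picture is of the moment at which its call begins. There is no depth.
- bot.hand_in(): hands the job in; it is judged then, once.
The state is a dict: "clock": time; "q": joint angles; "dq": joint speeds; "joint_efforts": joint torques, N m; "position": TCP position; "tcp_rot": TCP orientation; "wrist_force": force on the tool from outside, world axes, zero at the start; "ft_torque": the same for the moment, N m; "opening": finger opening in mm; "grasp_force": force on a finger pad.
Only numpy, scipy, OpenCV 4.12 (cv2) and the standard library are available. Lean on these libraries where they do the work, as an engineer would, in place of code of your own. Each camera call takes 0.05 s, during which the arm holds its last target. There are 200 camera calls.

TASK

The cash box has play in its cradle. Try the three upright grey spacer plates in the gap between the box and the black spring pad, pushing gently and never forcing one, and leave the one that fits snugly (the thickest that will go down) standing fully home on the slot floor with its length along the gap, pressing the pad back; any spacer that does not fit goes back on the open desk. Do not disturb the stapler or the tape measure.

Things in the scene. Friction and masses are not known exactly. Their poses are not given: they have to be found in the camera images.
- cradle: Aluminium tray fixed to the desk, 240 (own x) x 290 (own y) x 4. In it, against a screw stop, an unyielding dark grey cash box: 208 along x, 158 along y, lid top 71 above the desk, flat bail handle to 77. On its -y side is the spacer slot, between the upright rim of its lid (51 to 71 above the desk, square top edge) and a black spring pad. Origin on the desk, below point slot, same axes.
- slot (a point): On the slot's floor, 46 above the desk (floor: x -40 to 40, y -4 to 16), midway along its length, in the plane of the unpressed pad's face. x runs along the gap, y straight across it from pad to box, z up. The lid rim's face stands anywhere from y = +17.2 to +25 mm, different each time: the gap. So no pose tells which spacer fits.
- pad (a joint): How far the black pad (50 wide; face 49 to 68 above the desk, then a lip sloping back 31 degrees off vertical up to 80 as lead-in; dark housing behind it, top 65) is pushed back along slot -y, in m: 0 untouched or spacer loose, hard stop at 0.0038. Spring: 1.5 N at 0, 4.2 N at the stop.
- spacer_thin: The thin one of three grey plastic spacer plates, 60 long (own x), 20 thick (own y; the others differ by 3), 80 tall (own z), about 110 g, upright on the desk right of the cradle in any order. Long bottom edges rounded 3 mm. Origin: centre of the underside. The one that fits, the thickest that goes down, pushes the pad back by its thickness less the gap.
- spacer_mid: The mid one of three grey plastic spacer plates, 60 long (own x), 23 thick (own y; the others differ by 3), 80 tall (own z), about 110 g, upright on the desk right of the cradle in any order. Long bottom edges rounded 3 mm. Origin: centre of the underside. The one that fits, the thickest that goes down, pushes the pad back by its thickness less the gap.
- spacer_thick: The thick one of three grey plastic spacer plates, 60 long (own x), 26 thick (own y; the others differ by 3), 80 tall (own z), about 110 g, upright on the desk right of the cradle in any order. Long bottom edges rounded 3 mm. Origin: centre of the underside. The one that fits, the thickest that goes down, pushes the pad back by its thickness less the gap.
- stapler: black desk stapler, 34x131x46, origin under its middle; bystander
- tape_measure: black tape measure, 41x82x72, origin under its middle; bystander
Not all that is in view belongs to the job. What is shaped like the spacer_mid but brown or red is not meant.

How it is judged (in metres and radians):
At the end, for the whole second after the job is handed in: One spacer is at rest, upright (0.08 rad), on the slot floor (3 mm), between pad and box, within 15 mm of the slot's middle along its length and in line with it (0.12 rad), and keeps the pad pushed back over 0.3 mm; the other two rest on the desk, at least 50 mm from the slot point (((z of spacer_thin in the frame of slot between -0.003 and 0.003 m and x of spacer_thin in the frame of slot between -0.015 and 0.015 m and y of spacer_thin in the frame of slot between 0.004 and 0.016 m and angle between spacer_thin's own z axis and vertical below 0.08 rad and angle between the y axis of spacer_thin and the y axis of slot, either way round below 0.12 rad and linear speed of spacer_thin below 0.01 m/s and height (world z) of spacer_mid between -0.01 and 0.035 m and horizontal distance between each of spacer_mid, spacer_thick and slot above 0.05 m and linear speed of each of spacer_mid, spacer_thick below 0.02 m/s and height (world z) of spacer_thick between -0.01 and 0.035 m and value of joint pad above 0.0003 m) or (z of spacer_mid in the frame of slot between -0.003 and 0.003 m and x of spacer_mid in the frame of slot between -0.015 and 0.015 m and y of spacer_mid in the frame of slot between 0.004 and 0.016 m and angle between spacer_mid's own z axis and vertical below 0.08 rad and angle between the y axis of spacer_mid and the y axis of slot, either way round below 0.12 rad and linear speed of spacer_mid below 0.01 m/s and height (world z) of spacer_thin between -0.01 and 0.035 m and horizontal distance between each of spacer_thin, spacer_thick and slot above 0.05 m and linear speed of each of spacer_thin, spacer_thick below 0.02 m/s and height (world z) of spacer_thick between -0.01 and 0.035 m and value of joint pad above 0.0003 m) or (z of spacer_thick in the frame of slot between -0.003 and 0.003 m and x of spacer_thick in the frame of slot between -0.015 and 0.015 m and y of spacer_thick in the frame of slot between 0.004 and 0.016 m and angle between spacer_thick's own z axis and vertical below 0.08 rad and angle between the y axis of spacer_thick and the y axis of slot, either way round below 0.12 rad and linear speed of spacer_thick below 0.01 m/s and height (world z) of spacer_thin between -0.01 and 0.035 m and horizontal distance between each of spacer_thin, spacer_mid and slot above 0.05 m and linear speed of each of spacer_thin, spacer_mid below 0.02 m/s and height (world z) of spacer_mid between -0.01 and 0.035 m and value of joint pad above 0.0003 m))); the robot touches nothing.
It fails at once if a spacer is forced: more than 25 N between it and the cradle with pad and box (contact force between any of spacer_thin, spacer_mid, spacer_thick and cradle above 25 N).
It fails at once if the stapler is shifted by more than 20 mm (distance of stapler from where it was at the start of the episode above 0.02 m).
It fails at once if the tape measure is shifted by more than 20 mm (distance of tape_measure from where it was at the start of the episode above 0.02 m).
It also fails if it takes over 72 s, if anything falls off the work surface, if the arm or the gripper's body presses on something with over 40 N, if the wrist force passes 120 N, or if a joint passes its speed limit or range.

## Working session

There is one attempt and no reset: what is moved stays moved. The work goes in short steps, Python scripts to look and compute and a tool call to move; the robot and the scene stay as the last step left them, time stands still between calls to the robot, and variables do not carry over. Pictures are saved under pics/ and viewed, at most 10 in all, crops included, and the job is handed in when it is done.

Besides the shell and the picture viewer there is one more tool, called after "Emit:" by a JSON object that holds its "name" and its "arguments". play_rows: Moves the arm, as the interface text tells. Its arguments: {"type":"object","properties":{"plan":{"type":"array"},"gripper":{"type":"number"},"squeeze":{"type":"number"}},"required":["plan"]}

```bash
mkdir -p pics; ls; cat > h.py <<'E'
import numpy as np, cv2
from workcell import bot
def grab(n,f=None):
    d=bot.grab_frame(n)
    if f: cv2.imwrite('pics/'+f,d['img'][:,:,::-1])
    return d
def ray(d,u,v,z):
    K=np.array(d['K']);T=np.array(d['world_from_camera'])
    r=T[:3,:3]@np.linalg.inv(K)@[u,v,1]; o=T[:3,3]
    return o+r*(z-o[2])/r[2]
def proj(d,p):
    T=np.linalg.inv(np.array(d['world_from_camera'])); c=T[:3,:3]@np.array(p)+T[:3,3]
    q=np.array(d['K'])@c; return q[:2]/q[2]
E
python3 - <<'E'
from h import *
import pickle
D={n:grab(n,n+'0.png') for n in ('scene','top','wrist')}
pickle.dump(D,open('D0.pkl','wb'))
cv2.imwrite('pics/all0.png',np.vstack([D['top']['img'],D['scene']['img']])[:,:,::-1])
s=bot.state()
for k in s: print(k,np.round(s[k],3))
for n in D: print(n,np.round(D[n]['world_from_camera'],3).tolist(),D[n]['K'][0])
E
```

```text
pics
clock 0.15
q [-1.289  0.469 -0.049  1.533  0.024  1.141 -0.082]
dq [ 0.    -0.003 -0.    -0.003 -0.002  0.     0.   ]
joint_efforts [ 0.0000e+00 -5.1077e+01 -4.7000e-02 -2.3798e+01  1.1000e-02  5.0000e-03
 -0.0000e+00]
position [206.224 642.205 199.179]
tcp_rot [ 0.155  0.988 -0.001 -0.   ]
wrist_force [-0.358  0.589  0.849]
ft_torque [ 0.037  0.    -0.009]
grasp_force 0.0
opening 85.079
scene [[0.759, -0.386, 0.524, -118.902], [-0.651, -0.468, 0.598, -841.518], [0.015, -0.795, -0.606, 808.716], [0.0, 0.0, 0.0, 1.0]] [467.70284088   0.         256.87391063]
top [[0.005, -0.998, 0.064, 440.967], [-1.0, -0.005, -0.003, -97.051], [0.003, -0.064, -0.998, 955.595], [0.0, 0.0, 0.0, 1.0]] [368.34011394   0.         256.55016686]
wrist [[0.305, 0.92, 0.247, 143.47], [0.952, -0.294, -0.082, 662.293], [-0.003, 0.261, -0.965, 373.338], [0.0, 0.0, 0.0, 1.0]] [304.87895303   0.         259.16270957]
```

View pics/top0.png

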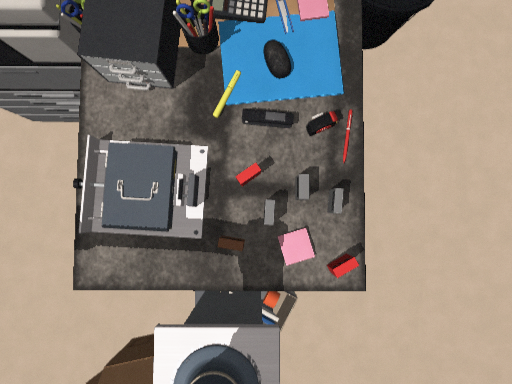

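View pics/scene0.png

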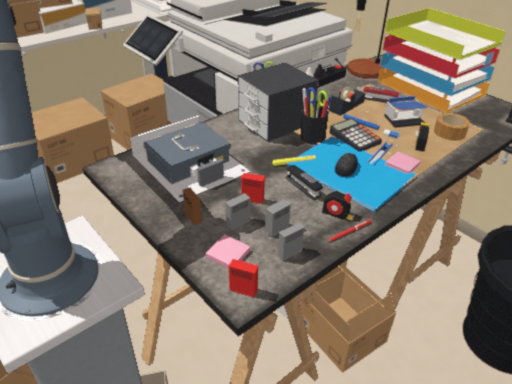

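The top view shows the cradle around (150,188), with the pad housing at (190,190). The three grey spacers are at (269,212), (303,186) and (338,200). The red and brown plates are decoys, the stapler is at (268,117) and the tape measure at (323,122).

```bash
python3 - <<'E'
from h import *
import pickle
D=pickle.load(open('D0.pkl','rb'))
im=D['top']['img'][:,:,::-1]
a=cv2.resize(im[130:250,75:215],None,fx=5,fy=5,interpolation=cv2.INTER_CUBIC)
b=cv2.resize(im[165:230,255:355],None,fx=7,fy=7,interpolation=cv2.INTER_CUBIC)
cv2.imwrite('pics/a.png',a);cv2.imwrite('pics/b.png',b)
hsv=cv2.cvtColor(im.copy(),cv2.COLOR_BGR2HSV)
for p in [(269,207),(269,217),(303,180),(303,192),(338,193),(338,206)]:print(p,im[p[1],p[0]])
E
```

```text
(269, 207) [132 134 138]
(269, 217) [133 136 140]
(303, 180) [129 130 133]
(303, 192) [134 133 136]
(338, 193) [129 132 135]
(338, 206) [128 133 135]
```

View pics/a.png

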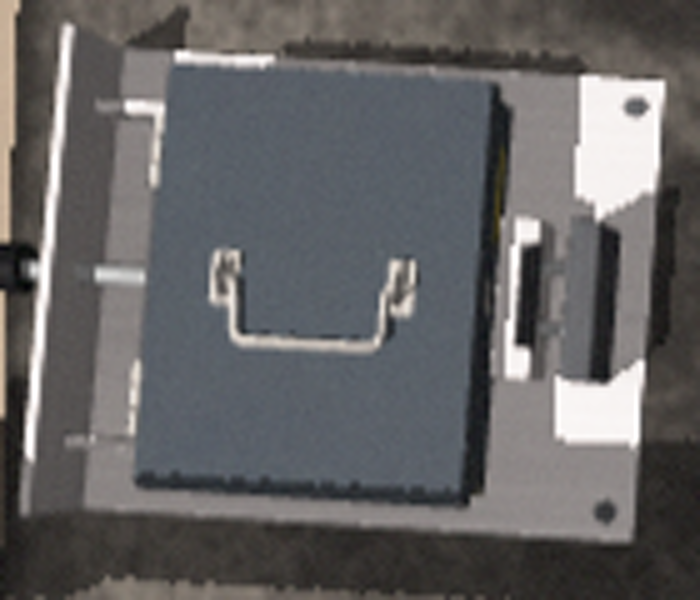

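View pics/b.png

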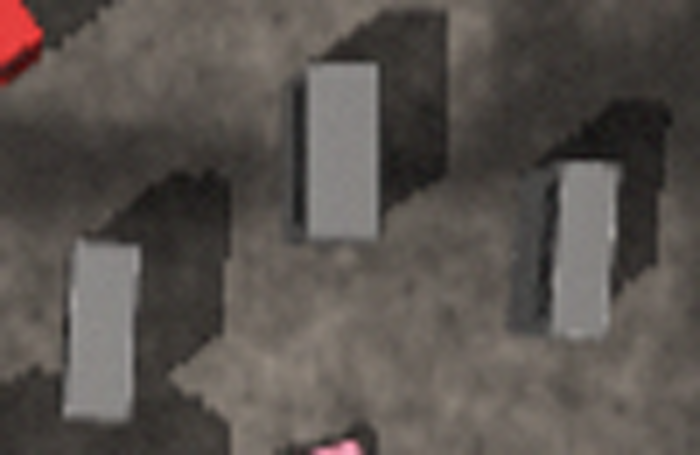

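The crops show widths of about 9.2, 10.1 and 8.6 px for the left, centre and right plates, so they look like mid, thick and thin. In the cradle crop the pad is the dark block at x 520–545, y 245–345, and the lid edge is at about x=490.

```bash
python3 - <<'E'
from h import *
import pickle
D=pickle.load(open('D0.pkl','rb')); d=D['top']; im=d['img'].astype(int)
g=im.mean(2); sat=im.max(2)-im.min(2)
big=cv2.resize(d['img'],None,fx=4,fy=4,interpolation=cv2.INTER_CUBIC).astype(int)
gb=big.mean(2); sb=big.max(2)-big.min(2)
def rect(mask,z,name):
    c=max(cv2.findContours(mask.astype(np.uint8),cv2.RETR_EXTERNAL,cv2.CHAIN_APPROX_NONE)[0],key=cv2.contourArea)
    p=np.array([ray(d,(u+.5)/4-.5,(v+.5)/4-.5,z)[:2] for u,v in c[:,0]],np.float32)
    r=cv2.minAreaRect(p); b=cv2.boxPoints(r)
    e=[b[1]-b[0],b[2]-b[1]]; e.sort(key=lambda t:-np.linalg.norm(t))
    e0=e[0]*np.sign(e[0][0]); print(name,np.round(r[0],1),np.round([np.linalg.norm(t) for t in e],1),'yaw of long',round(np.degrees(np.arctan2(e0[1],e0[0])),2))
for n,(u,v) in dict(left=(269,212),cen=(304,186),right=(338,200)).items():
    m=np.zeros(gb.shape,bool); s=np.s_[4*(v-20):4*(v+20),4*(u-14):4*(u+14)]
    m[s]=((gb>100)&(gb<160)&(sb<20))[s]; m=cv2.morphologyEx(m.astype(np.uint8),cv2.MORPH_OPEN,np.ones((9,9)))
    rect(m,80,n)
# lid: bluish
m=np.zeros(gb.shape,bool); s=np.s_[4*138:4*236,4*95:4*178]
m[s]=((big[...,2]-big[...,0]>8)&(gb>60))[s]; m=cv2.morphologyEx(m.astype(np.uint8),cv2.MORPH_CLOSE,np.ones((45,45)));m=cv2.morphologyEx(m,cv2.MORPH_OPEN,np.ones((25,25)))
rect(m,71,'lid')
for v in range(176,204,3): print(v,[int(x) for x in g[v,168:202]])
E
```

```text
left [ 440.5 -129.3] [58.9 22.9] yaw of long -3.07
cen [ 502.  -211.3] [59.2 23.3] yaw of long -0.14
right [ 468.4 -293.2] [60.6 20.3] yaw of long -2.62
lid [503.2 187.5] [201.1 157.8] yaw of long -3.13
176 [97, 92, 96, 42, 26, 39, 53, 134, 137, 140, 241, 242, 241, 241, 228, 100, 83, 85, 121, 132, 135, 115, 108, 108, 103, 105, 92, 39, 33, 44, 68, 129, 133, 133]
179 [95, 95, 94, 35, 30, 31, 51, 136, 136, 226, 243, 125, 90, 62, 45, 57, 82, 84, 137, 138, 111, 99, 109, 109, 104, 108, 81, 31, 38, 31, 30, 133, 135, 131]
182 [95, 96, 75, 38, 28, 30, 74, 133, 135, 242, 243, 72, 33, 37, 24, 66, 86, 93, 104, 100, 111, 107, 112, 106, 106, 109, 73, 38, 35, 33, 59, 129, 134, 136]
185 [95, 93, 60, 34, 37, 37, 100, 135, 136, 243, 207, 57, 28, 36, 31, 86, 89, 103, 123, 123, 112, 108, 110, 105, 104, 104, 59, 37, 32, 34, 71, 131, 132, 133]
188 [94, 93, 51, 32, 58, 44, 151, 140, 136, 241, 152, 43, 31, 26, 38, 85, 83, 122, 133, 137, 109, 111, 108, 105, 108, 98, 48, 34, 35, 34, 99, 131, 136, 137]
191 [92, 97, 39, 33, 70, 52, 140, 136, 137, 242, 114, 38, 37, 26, 46, 82, 86, 132, 137, 110, 103, 107, 108, 108, 105, 86, 40, 35, 35, 31, 108, 134, 137, 136]
194 [98, 78, 36, 31, 31, 65, 138, 138, 226, 243, 87, 34, 39, 23, 67, 84, 95, 108, 111, 111, 106, 110, 107, 103, 111, 80, 34, 37, 34, 32, 129, 133, 130, 132]
197 [94, 68, 33, 22, 27, 105, 134, 137, 242, 225, 63, 30, 38, 26, 78, 76, 88, 118, 120, 117, 111, 106, 110, 109, 109, 72, 34, 33, 33, 62, 134, 137, 136, 137]
200 [96, 57, 32, 28, 30, 154, 140, 138, 242, 243, 234, 235, 225, 84, 83, 86, 117, 134, 136, 109, 109, 109, 106, 107, 97, 53, 41, 35, 36, 86, 135, 137, 137, 133]
203 [96, 39, 33, 26, 29, 138, 139, 137, 242, 243, 244, 245, 227, 98, 83, 85, 118, 133, 133, 120, 108, 106, 108, 105, 93, 45, 32, 29, 33, 107, 132, 132, 130, 217]
```

```bash
python3 - <<'E'
from h import *
import pickle
D=pickle.load(open('D0.pkl','rb')); d=D['top']; im=d['img'].astype(float); g=im.mean(2)
def cross(row,a,b,lev,down=True):
    for c in range(a,b):
        x,y=row[c],row[c+1]
        if (x>=lev>y) if down else (x<=lev<y): return c+(x-lev)/(x-y)
L=[];P=[]
for v in range(181,198):
    a=cross(g[v],165,175,64); b=cross(g[v],176,182,138)
    if a and b: L.append(ray(d,a,v,71)[:2]);P.append(ray(d,b,v,68)[:2])
L=np.array(L);P=np.array(P)
fl=np.polyfit(L[:,0],L[:,1],1);fp=np.polyfit(P[:,0],P[:,1],1)
print('yaws',np.degrees(np.arctan([fl[0],fp[0]])))
y=np.deg2rad(-3.13);ex=np.array([np.cos(y),np.sin(y)]);ey=np.array([-ex[1],ex[0]])
print('gap',(L@ey).mean()-(P@ey).mean(),(L@ey).std(),(P@ey).std())
# pad extent along x: column profile through pad
for c in (179,180,181): print(c,[int(x) for x in g[172:206,c]])
print('pad pts',P.mean(0), 'lid yy',(L@ey).mean(),'pad yy',(P@ey).mean())
# spacer widths by row
for n,u,v in (('left',269,212),('cen',304,186),('right',338,200)):
    w=[];w0=[]
    for r in range(v-7,v+8):
        row=g[r];lo=cross(row,u-9,u,100,False);hi=cross(row,u,u+10,95)
        if lo and hi:
            w.append(abs(ray(d,lo,r,80)[1]-ray(d,hi,r,80)[1]))
    print(n,len(w),np.mean(w),np.std(w))
    print([int(x) for x in g[v,u-9:u+10]])
E
```

```text
yaws [-2.98495848 -3.29053436]
gap 19.46328714913966 0.21289389512749418 0.1680506540367713
179 [135, 180, 233, 242, 242, 242, 196, 125, 91, 78, 72, 66, 57, 57, 56, 51, 43, 45, 39, 38, 33, 38, 34, 28, 31, 30, 33, 165, 235, 244, 245, 245, 244, 219]
180 [136, 180, 230, 240, 241, 241, 194, 90, 37, 30, 33, 27, 33, 28, 30, 29, 31, 31, 36, 37, 35, 37, 39, 33, 35, 38, 39, 121, 225, 241, 233, 227, 204, 163]
181 [138, 152, 226, 242, 241, 241, 175, 62, 35, 39, 37, 40, 38, 36, 31, 28, 26, 29, 31, 26, 29, 35, 23, 28, 26, 26, 28, 52, 84, 102, 103, 98, 96, 97]
pad pts [494.56560672  89.91078832] lid yy 136.24404044564776 pad yy 116.7807532965081
left 15 23.500340639230828 2.8607354617668777
[102, 101, 93, 91, 41, 139, 137, 138, 132, 135, 137, 134, 137, 134, 59, 56, 59, 60, 53]
cen 15 23.575041493444065 0.06930559069272194
[68, 70, 37, 52, 131, 135, 134, 132, 131, 130, 133, 132, 133, 131, 51, 35, 34, 34, 37]
right 15 19.04974487556753 0.2624621592353608
[69, 69, 72, 50, 55, 100, 132, 130, 131, 131, 130, 131, 130, 100, 49, 44, 47, 49, 46]
```

Emit:
{"name": "play_rows", "arguments": {"plan": [{"tx":-4,"ty":-4,"tz":0,"roll":-1},{"tx":-8.5,"ty":-8,"tz":0,"roll":-3},{"tx":-13,"ty":-12.5,"tz":0,"roll":-5},{"tx":-17.5,"ty":-17,"tz":0,"roll":-7},{"tx":-22,"ty":-21.5,"tz":0,"roll":-9},{"tx":-26.5,"ty":-26,"tz":0,"roll":-11},{"tx":-31,"ty":-30.5,"tz":0,"roll":-13},{"tx":-35.5,"ty":-35,"tz":2,"roll":-14.7},{"tx":-40,"ty":-39,"tz":4,"roll":-14.7},{"tx":-44.3,"ty":-42.8,"tz":5,"roll":-14.7}], "gripper": 0}}

```text
clock: 1.4
position: [494.3, 103.3, 150.5]
tcp_rot: [0.027, 1.0, 0.0, -0.0]
wrist_force: [0.4, 0.6, 0.1]
opening: 85.5
grasp_force: 0.0
```

Emit:
{"name": "play_rows", "arguments": {"plan": [{"tx":0},{"tx":0}]}}

```text
schema error: expected keys tx, ty, tz, roll
```

```bash
python3 - <<'E'
from h import *
import pickle
d=grab('wrist','w1.png'); pickle.dump(d,open('W1.pkl','wb'))
s=bot.state(); print(s['clock'],np.round(s['position'],1),np.round(s['tcp_rot'],4),np.round(s['wrist_force'],2))
print(np.round(d['world_from_camera'],3).tolist(), proj(d,[494.5,90,68]))
cv2.imwrite('pics/w1b.png',cv2.resize(d['img'],None,fx=1.5,fy=1.5)[:,:,::-1])
E
```

```text
1.45 [497.7  93.7 149.6] [ 3.280e-02  9.995e-01 -3.000e-03  7.000e-04] [ 3.3  -6.44 -0.05]
[[0.053, 0.964, 0.259, 428.514], [0.999, -0.05, -0.015, 106.661], [-0.001, 0.26, -0.966, 324.789], [0.0, 0.0, 0.0, 1.0]] [244.43099664 193.62229836]
```

View pics/w1b.png

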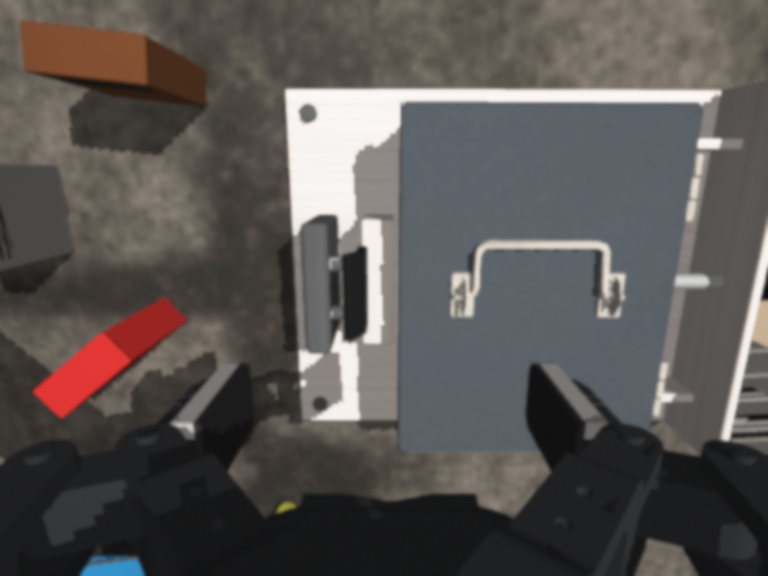

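The wrist view shows the slot clearly: the pad is around (354,293), the white floor strip at (372,280) and the lid edge at x=401. The arm hasn't settled, so I'll hold and measure again.

Emit:
{"name": "play_rows", "arguments": {"plan": [{"tx":0,"ty":0,"tz":0,"roll":0},{"tx":0,"ty":0,"tz":0,"roll":0},{"tx":0,"ty":0,"tz":0,"roll":0}]}}

```text
clock: 1.82
position: [493.7, 106.7, 151.4]
tcp_rot: [0.026, 1.0, 0.0, 0.0]
wrist_force: [0.7, -0.3, -1.0]
opening: 85.5
grasp_force: 0.0
```

```bash
python3 - <<'E'
from h import *
import pickle
d=grab('wrist','w2.png'); pickle.dump(d,open('W2.pkl','wb')); g=d['img'].mean(2)
s=bot.state(); print(s['clock'],np.round(s['position'],1),np.round(s['tcp_rot'],4),np.round(s['wrist_force'],2))
print(proj(d,[494.5,90,68]), np.round(np.array(d['world_from_camera'])[:3,3],1))
for v in range(150,230,5): print(v,[int(x) for x in g[v,215:272]])
E
```

```text
1.875 [493.8 106.5 151.4] [2.570e-02 9.997e-01 3.000e-04 1.000e-04] [-0.06  0.6   0.51]
[240.70921395 194.11718863] [427.7 109.7 325.7]
150 [71, 67, 65, 63, 64, 72, 116, 188, 233, 244, 245, 245, 245, 245, 245, 242, 233, 205, 164, 143, 140, 149, 185, 229, 244, 247, 248, 247, 247, 247, 246, 246, 246, 246, 241, 222, 176, 150, 146, 146, 146, 144, 141, 134, 131, 133, 125, 107, 95, 99, 105, 105, 105, 105, 105, 105, 105]
155 [73, 65, 64, 63, 63, 68, 102, 166, 222, 238, 237, 219, 176, 150, 145, 144, 142, 140, 140, 140, 140, 150, 187, 229, 244, 247, 247, 247, 247, 247, 246, 246, 246, 246, 243, 227, 182, 150, 146, 146, 145, 144, 140, 134, 132, 135, 127, 110, 98, 101, 103, 104, 104, 104, 105, 105, 105]
160 [75, 66, 64, 63, 63, 63, 72, 97, 125, 141, 144, 143, 143, 143, 144, 144, 143, 143, 143, 143, 144, 152, 187, 228, 244, 247, 247, 247, 247, 247, 246, 246, 246, 246, 244, 228, 183, 151, 146, 145, 145, 143, 140, 134, 133, 136, 129, 111, 99, 100, 104, 104, 104, 104, 104, 104, 104]
165 [78, 67, 64, 64, 63, 66, 85, 119, 144, 147, 144, 143, 143, 144, 144, 144, 143, 142, 136, 118, 90, 71, 75, 94, 117,
[... 2671 characters left out ...]
 144, 211, 238, 244, 245, 245, 246, 246, 246, 241, 224, 179, 148, 142, 141, 141, 139, 134, 133, 130, 117, 99, 98, 103, 104, 105, 105, 104, 105, 104, 104]
220 [103, 89, 68, 49, 47, 75, 126, 168, 176, 146, 97, 53, 35, 35, 36, 35, 34, 34, 33, 34, 34, 34, 35, 41, 69, 129, 199, 236, 244, 245, 245, 245, 245, 242, 226, 181, 150, 144, 143, 142, 141, 140, 138, 135, 135, 133, 119, 102, 99, 103, 103, 104, 104, 104, 104, 104, 104]
225 [105, 93, 78, 86, 138, 204, 237, 244, 242, 220, 149, 77, 42, 37, 38, 39, 44, 53, 69, 89, 106, 117, 138, 178, 225, 242, 245, 245, 244, 245, 245, 245, 245, 244, 235, 206, 165, 146, 143, 142, 141, 140, 138, 135, 134, 133, 120, 102, 100, 104, 105, 104, 104, 104, 103, 104, 103]
```

```bash
python3 - <<'E'
from h import *
import pickle
d=pickle.load(open('W2.pkl','rb')); g=d['img'].mean(2)
def cross(row,a,b,lev,down):
    for c in range(a,b):
        x,y=row[c],row[c+1]
        if (x>=lev>y) if down else (x<=lev<y): return c+(x-lev)/(x-y)
def collect(a,b,lev,down,z,rows):
    return np.array([ray(d,cross(g[v],a,b,lev,down),v,z)[:2] for v in rows])
y=np.deg2rad(-3.1);ex=np.array([np.cos(y),np.sin(y)]);ey=np.array([-ex[1],ex[0]])
rows=range(170,216,2)
P=collect(236,246,140,False,49,rows); L=collect(258,266,118,True,71,rows)
P2=collect(236,246,140,False,68,rows)
for q in (P,L): print(np.degrees(np.arctan(np.polyfit(q[:,0],q[:,1],1)[0])),(q@ey).mean(),(q@ey).std(), q.mean(0))
print('gap',(L@ey).mean()-(P@ey).mean(),'if z68',(L@ey).mean()-(P2@ey).mean())
# pad ends along column ~236, and floor strip ends col 246
for c in (236,246): print(c,'dark/bright transitions',[(v,int(g[v,c])) for v in list(range(136,172,2))+list(range(216,246,2))])
# floor strip centre via bright mask col 245
E
```

```text
-2.8360550673368388 115.41997872308254 0.09939748596764776 [497.52391497  88.64419165]
-3.481950195323879 134.64040755038295 0.13894779612218464 [492.86831168 108.14492598]
gap 19.22042882730041 if z68 18.03660867051964
236 dark/bright transitions [(136, 146), (138, 145), (140, 145), (142, 146), (144, 146), (146, 146), (148, 151), (150, 149), (152, 149), (154, 150), (156, 149), (158, 150), (160, 152), (162, 151), (164, 111), (166, 41), (168, 30), (170, 34), (216, 34), (218, 34), (220, 34), (222, 42), (224, 90), (226, 134), (228, 143), (230, 147), (232, 146), (234, 149), (236, 148), (238, 161), (240, 179), (242, 179), (244, 179)]
246 dark/bright transitions [(136, 146), (138, 144), (140, 145), (142, 136), (144, 111), (146, 154), (148, 240), (150, 246), (152, 246), (154, 246), (156, 246), (158, 246), (160, 246), (162, 246), (164, 246), (166, 246), (168, 246), (170, 246), (216, 245), (218, 245), (220, 245), (222, 245), (224, 245), (226, 245), (228, 230), (230, 154), (232, 140), (234, 142), (236, 141), (238, 140), (240, 141), (242, 140), (244, 140)]
```

Two views give a gap of 19.2–19.5 mm, which is too close to call between thin and mid. I'll try the left plate (mid or thick) first, and the finger opening will show its thickness.

Emit:
{"name": "play_rows", "arguments": {"plan": [{"tx":0.5,"ty":-3,"tz":0,"roll":0},{"tx":1.5,"ty":-8,"tz":0,"roll":0},{"tx":2.5,"ty":-13,"tz":0,"roll":0},{"tx":3.5,"ty":-18,"tz":0,"roll":0},{"tx":4.1,"ty":-22,"tz":0,"roll":0},{"tx":4.1,"ty":-23.8,"tz":0,"roll":0},{"tx":4.1,"ty":-23.8,"tz":0,"roll":0},{"tx":4.1,"ty":-23.8,"tz":0,"roll":0}]}}

```text
clock: 2.88
position: [440.6, -128.9, 151.2]
tcp_rot: [0.026, 1.0, 0.0, 0.0]
wrist_force: [0.3, 0.7, 0.0]
opening: 85.5
grasp_force: 0.0
```

```bash
python3 - <<'E'
from h import *
d=grab('wrist','w3.png'); s=bot.state(); print(s['clock'],np.round(s['position'],1),np.round(s['tcp_rot'],4))
print(np.array(d['world_from_camera'])[:3,3].round(1))
for p in ([440.5,-129.3,80],[502,-211.3,80]): print(proj(d,p))
cv2.imwrite('pics/w3b.png',cv2.resize(d['img'],None,fx=1.5,fy=1.5)[:,:,::-1])
E
```

```text
2.925 [ 440.7 -128.8  151.2] [2.570e-02 9.997e-01 3.000e-04 0.000e+00]
[ 374.7 -125.8  325.5]
[259.24285035 195.81111287]
[170.72857668 266.97744186]
```

View pics/w3b.png

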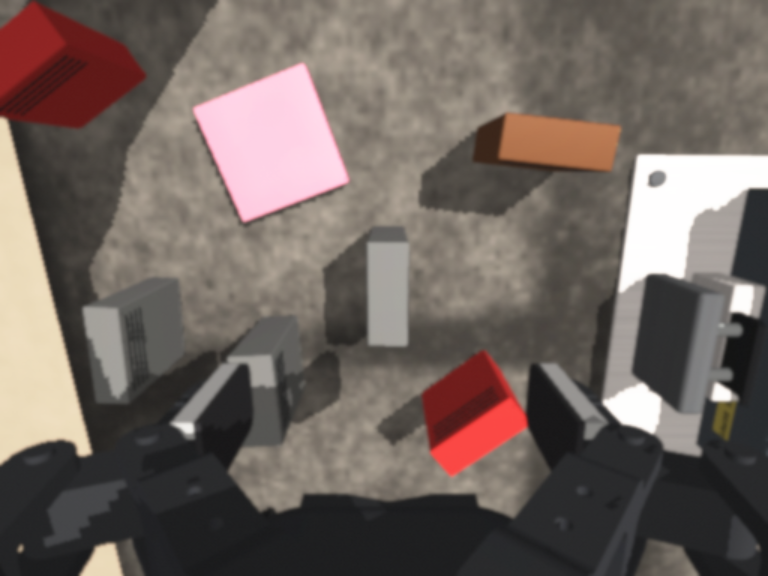

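The left plate sits centred under the gripper, with its top face at about (388,293) in the scaled picture. Its width/length ratio gives about 23 mm. Now I'll descend and grip.

Emit:
{"name": "play_rows", "arguments": {"plan": [{"tx":0,"ty":0,"tz":3,"roll":0},{"tx":0,"ty":0,"tz":6.5,"roll":0},{"tx":0,"ty":0,"tz":9.5,"roll":0},{"tx":0,"ty":0,"tz":10.6,"roll":0},{"tx":0,"ty":0,"tz":10.6,"roll":0}]}}

```text
clock: 3.55
position: [440.4, -129.8, 45.0]
tcp_rot: [0.027, 1.0, 0.0, -0.0]
wrist_force: [0.5, 0.9, -0.5]
opening: 85.2
grasp_force: 0.0
```

Emit:
{"name": "play_rows", "arguments": {"plan": [{"tx":0,"ty":0,"tz":0,"roll":0},{"tx":0,"ty":0,"tz":0,"roll":0},{"tx":0,"ty":0,"tz":0,"roll":0},{"tx":0,"ty":0,"tz":0,"roll":0},{"tx":0,"ty":0,"tz":0,"roll":0},{"tx":0,"ty":0,"tz":0,"roll":0}], "gripper": 1, "squeeze": 40}}

```text
clock: 4.3
position: [440.7, -130.5, 45.8]
tcp_rot: [0.027, 1.0, 0.0, 0.0]
wrist_force: [-2.3, 1.0, 5.6]
opening: 20.7
grasp_force: 39.0
```

```bash
python3 - <<'E'
from h import *
im=cv2.imread('pics/w3.png'); g=im.mean(2)
for v in (170,185,200,215,225): print([int(x) for x in g[v,240:280]])
print('len',[int(x) for x in g[145:240,258]])
im=cv2.imread('pics/top0.png'); g=im.mean(2)
for v in range(203,221,2): print('L',[int(x) for x in g[v,260:280]])
for v in range(191,211,2): print('R',[int(x) for x in g[v,326:350]])
for v in range(177,197,3): print('C',[int(x) for x in g[v,294:314]])
for c in (268,304,338):print('len',[int(x) for x in g[165:235,c]])
E
```

```text
[79, 78, 78, 83, 105, 136, 157, 164, 164, 164, 164, 164, 164, 164, 164, 165, 165, 165, 165, 165, 165, 164, 165, 166, 166, 166, 165, 166, 166, 166, 165, 159, 147, 135, 136, 140, 141, 140, 136, 130]
[71, 71, 72, 77, 99, 133, 156, 163, 164, 164, 164, 164, 164, 164, 164, 164, 164, 164, 164, 164, 164, 165, 165, 165, 165, 165, 165, 165, 165, 164, 160, 147, 132, 124, 121, 115, 108, 103, 102, 105]
[69, 69, 68, 70, 89, 123, 151, 161, 163, 163, 163, 163, 164, 164, 164, 163, 164, 164, 164, 164, 164, 164, 165, 165, 165, 165, 164, 164, 165, 163, 158, 141, 121, 113, 113, 113, 112, 111, 110, 109]
[52, 52, 54, 59, 81, 117, 147, 160, 162, 163, 163, 163, 163, 163, 163, 163, 163, 163, 163, 164, 164, 164, 164, 164, 164, 164, 164, 164, 164, 162, 155, 133, 103, 88, 84, 84, 83, 84, 84, 84]
[52, 57, 60, 67, 85, 117, 145, 158, 162, 162, 162, 162, 162, 163, 162, 163, 163, 163, 162, 163, 163, 163, 162, 163, 163, 163, 163, 164, 164, 164, 158, 136, 100, 76, 72, 70, 70, 70, 70, 69]
len [141, 143, 144, 143, 139, 125, 107, 96, 95, 95, 96, 96, 97, 96, 97, 104, 128, 154, 165, 165, 165, 165, 165, 165, 165, 165, 165, 1
[... 3170 characters left out ...]
, 70, 57, 55, 52, 56, 50, 56, 56, 55, 55]
len [112, 113, 114, 114, 109, 75, 47, 43, 46, 122, 135, 132, 132, 132, 129, 134, 134, 132, 133, 132, 133, 130, 132, 133, 131, 135, 130, 131, 131, 132, 134, 132, 130, 120, 95, 100, 113, 105, 94, 87, 85, 97, 99, 109, 114, 112, 106, 105, 105, 101, 104, 102, 99, 100, 101, 99, 92, 89, 84, 90, 92, 75, 56, 177, 197, 193, 194, 195, 195, 193]
len [70, 71, 71, 68, 66, 61, 57, 56, 55, 55, 51, 52, 53, 55, 49, 48, 52, 35, 27, 23, 26, 33, 26, 116, 135, 132, 132, 132, 132, 131, 133, 133, 130, 133, 129, 131, 132, 131, 129, 130, 133, 132, 130, 129, 130, 131, 129, 133, 107, 91, 98, 96, 95, 100, 96, 96, 90, 90, 96, 101, 101, 102, 103, 108, 111, 110, 109, 112, 114, 116]
```

Combining the wrist and top views, the widths come to about 22.5 (left), 24.7 (centre) and 20 (right), so I'm holding the mid plate. Next I'll lift it and carry it over the slot.

Emit:
{"name": "play_rows", "arguments": {"plan": [{"tx":0,"ty":0,"tz":-2,"roll":0},{"tx":0,"ty":0,"tz":-6,"roll":0},{"tx":0,"ty":0,"tz":-10,"roll":0},{"tx":-0.5,"ty":2.5,"tz":-11,"roll":0},{"tx":-1.5,"ty":7.5,"tz":-11,"roll":0},{"tx":-2.5,"ty":12.5,"tz":-11,"roll":0},{"tx":-3.5,"ty":17.5,"tz":-11,"roll":0},{"tx":-4.2,"ty":21.5,"tz":-11,"roll":0},{"tx":-4.2,"ty":22.8,"tz":-11,"roll":0},{"tx":-4.2,"ty":22.9,"tz":-11,"roll":0}]}}

```text
clock: 5.55
position: [494.1, 96.0, 154.7]
tcp_rot: [0.027, 1.0, -0.0, -0.001]
wrist_force: [-0.0, -0.2, -1.6]
opening: 21.1
grasp_force: 39.4
```

Emit:
{"name": "play_rows", "arguments": {"plan": [{"tx":0,"ty":0,"tz":0,"roll":0},{"tx":0,"ty":0,"tz":0,"roll":0},{"tx":0,"ty":0,"tz":0,"roll":0}]}}

```text
clock: 5.92
position: [494.6, 95.0, 155.3]
tcp_rot: [0.028, 1.0, -0.0, 0.0]
wrist_force: [0.8, 0.4, -1.7]
opening: 21.0
grasp_force: 39.5
```

```bash
python3 - <<'E'
from h import *
d=grab('wrist','w4.png'); s=bot.state(); print(s['clock'],np.round(s['position'],1),np.round(s['tcp_rot'],4),np.round(s['wrist_force'],2),np.round(s['ft_torque'],2))
cv2.imwrite('pics/w4b.png',cv2.resize(d['img'][100:384,130:390],None,fx=2.2,fy=2.05)[:,:,::-1])
E
```

```text
5.975 [494.7  95.3 155.3] [0.0277 0.9996 0.     0.    ] [-0.15  0.22 -0.92] [ 0.   -0.03  0.02]
```

View pics/w4b.png

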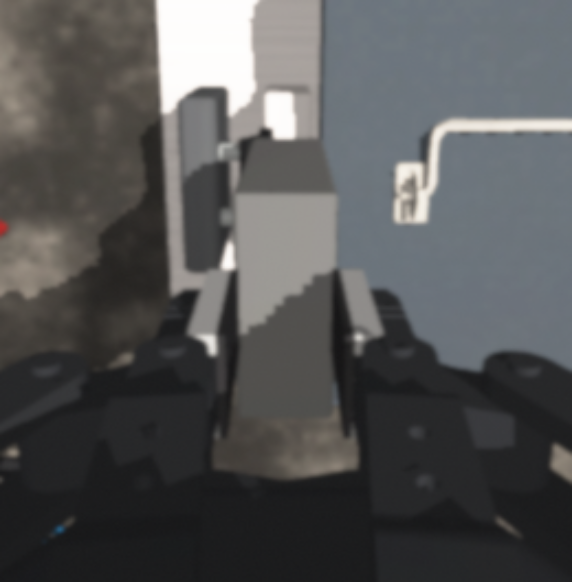

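The plate is held square over the slot. The lower front edge runs from about (250,140) to (322,140) in the crop, and the lid edge is at x≈320. I'll check the sideways alignment numerically.

```bash
python3 - <<'E'
from h import *
d=grab('wrist'); g=d['img'].mean(2)
for v in (110,125,140,150,158,164,170,174,178): print(v,[int(x) for x in g[v,232:290]])
y=np.deg2rad(-3.1);ey=np.array([-np.sin(y),np.cos(y)])
for u in (240,243,246,270,273,276,279): print(u,'lid71',round(ray(d,u,130,71)[:2]@ey,1),'bot109.5',round(ray(d,u,168,109.5)[:2]@ey,1))
E
```

```text
110 [253, 253, 253, 253, 253, 253, 253, 253, 253, 252, 244, 209, 173, 165, 163, 164, 163, 164, 163, 163, 163, 163, 163, 163, 163, 163, 162, 162, 162, 163, 162, 162, 162, 163, 162, 162, 162, 162, 162, 162, 161, 157, 143, 116, 95, 101, 112, 116, 116, 117, 117, 117, 117, 117, 116, 117, 116, 118]
125 [253, 253, 253, 253, 253, 253, 253, 253, 253, 253, 252, 244, 206, 171, 164, 164, 164, 164, 164, 164, 164, 164, 164, 164, 164, 164, 164, 164, 164, 164, 164, 163, 163, 163, 163, 163, 163, 162, 162, 163, 162, 157, 137, 108, 95, 105, 113, 116, 116, 116, 116, 116, 116, 116, 118, 117, 118, 118]
140 [252, 253, 253, 253, 253, 253, 253, 253, 253, 253, 253, 252, 242, 203, 168, 161, 161, 161, 161, 159, 157, 155, 155, 154, 154, 154, 154, 155, 154, 155, 154, 155, 154, 154, 155, 155, 157, 159, 160, 161, 160, 154, 132, 99, 92, 107, 115, 116, 117, 118, 118, 118, 118, 118, 118, 118, 119, 119]
150 [114, 184, 237, 250, 251, 251, 251, 250, 248, 238, 214, 183, 165, 157, 155, 156, 162, 187, 228, 248, 252, 253, 253, 253, 252, 252, 252, 252, 252, 251, 240, 201, 167, 161, 161, 161, 160, 157, 152, 149, 152, 149, 127,
[... 935 characters left out ...]
122, 106, 76, 48, 39, 44, 57, 72, 84, 88, 88, 88, 88, 88, 88, 89, 88, 88, 88, 88, 89, 88, 89, 88, 89, 89, 89, 90, 89, 90, 90, 90, 90, 90, 90, 90, 90, 90, 90, 91, 94, 101, 109, 116, 117, 117, 117, 117, 116, 116, 116, 117, 118, 118]
178 [86, 92, 108, 124, 128, 116, 89, 55, 41, 56, 75, 84, 87, 88, 87, 88, 89, 88, 88, 89, 89, 89, 89, 89, 89, 90, 90, 90, 90, 90, 90, 90, 90, 90, 90, 90, 90, 90, 90, 90, 90, 90, 90, 90, 91, 94, 101, 109, 114, 117, 117, 117, 117, 117, 117, 117, 118, 118]
240 lid71 105.4 bot109.5 107.4
243 lid71 107.9 bot109.5 109.6
246 lid71 110.4 bot109.5 111.8
270 lid71 130.3 bot109.5 129.3
273 lid71 132.8 bot109.5 131.5
276 lid71 135.3 bot109.5 133.7
279 lid71 137.8 bot109.5 135.8
```

Emit:
{"name": "play_rows", "arguments": {"plan": [{"tx":0,"ty":0,"tz":1.5,"roll":0},{"tx":0,"ty":0,"tz":2.8,"roll":0},{"tx":0,"ty":0,"tz":3.1,"roll":0},{"tx":0,"ty":0,"tz":3.1,"roll":0}]}}

```text
clock: 6.52
position: [494.5, 95.9, 123.7]
tcp_rot: [0.027, 1.0, -0.0, -0.0]
wrist_force: [-0.3, -0.6, -1.7]
opening: 21.0
grasp_force: 39.4
```

Emit:
{"name": "play_rows", "arguments": {"plan": [{"tx":0,"ty":0,"tz":0.15,"roll":0},{"tx":0,"ty":0,"tz":0.3,"roll":0},{"tx":0,"ty":0,"tz":0.3,"roll":0}]}}

```text
clock: 6.9
position: [494.7, 96.0, 121.3]
tcp_rot: [0.027, 1.0, 0.0, 0.0]
wrist_force: [-0.5, -0.0, -1.2]
opening: 20.8
grasp_force: 39.5
```

Emit:
{"name": "play_rows", "arguments": {"plan": [{"tx":0,"ty":0,"tz":0.1,"roll":0},{"tx":0,"ty":0,"tz":0.2,"roll":0},{"tx":0,"ty":0,"tz":0.2,"roll":0}]}}

```text
clock: 7.28
position: [494.7, 96.1, 119.2]
tcp_rot: [0.027, 1.0, 0.0, 0.0]
wrist_force: [-0.3, 0.1, -1.7]
opening: 21.0
grasp_force: 39.5
```

Emit:
{"name": "play_rows", "arguments": {"plan": [{"tx":0,"ty":0,"tz":0.1,"roll":0},{"tx":0,"ty":0,"tz":0.2,"roll":0},{"tx":0,"ty":0,"tz":0.2,"roll":0}]}}

```text
clock: 7.65
position: [495.1, 96.5, 117.5]
tcp_rot: [0.027, 1.0, 0.0, 0.0]
wrist_force: [0.2, 1.1, 2.2]
opening: 21.2
grasp_force: 39.8
```

Emit:
{"name": "play_rows", "arguments": {"plan": [{"tx":0,"ty":0,"tz":0.05,"roll":0},{"tx":0,"ty":0,"tz":0.1,"roll":0},{"tx":0,"ty":0,"tz":0.1,"roll":0}]}}

```text
clock: 8.02
position: [495.0, 96.3, 116.4]
tcp_rot: [0.027, 1.0, 0.0, 0.0]
wrist_force: [-0.7, 2.5, 3.8]
opening: 21.0
grasp_force: 40.1
```

```bash
python3 - <<'E'
from h import *
s=bot.state(); print(np.round(s['position'],2),np.round(s['wrist_force'],2),np.round(s['ft_torque'],2),s['tcp_rot'])
E
```

```text
[495.01  96.28 116.44] [-0.67  2.49  3.83] [ 0.63 -0.04  0.05] [2.70377177e-02 9.99634300e-01 2.86299379e-04 3.81308921e-04]
```

Emit:
{"name": "play_rows", "arguments": {"plan": [{"tx":0,"ty":0,"tz":0.05,"roll":0},{"tx":0,"ty":0,"tz":0.1,"roll":0},{"tx":0,"ty":0,"tz":0.1,"roll":0}]}}

```text
clock: 8.4
position: [494.9, 96.2, 115.3]
tcp_rot: [0.027, 1.0, 0.0, 0.0]
wrist_force: [-0.0, 2.1, 4.9]
opening: 21.0
grasp_force: 40.1
```

Emit:
{"name": "play_rows", "arguments": {"plan": [{"tx":0,"ty":0,"tz":0.05,"roll":0},{"tx":0,"ty":0,"tz":0.1,"roll":0},{"tx":0,"ty":0,"tz":0.1,"roll":0}]}}

```text
clock: 8.78
position: [494.9, 96.1, 114.3]
tcp_rot: [0.027, 1.0, 0.0, 0.0]
wrist_force: [-0.9, 2.5, 5.9]
opening: 21.2
grasp_force: 40.3
```

Emit:
{"name": "play_rows", "arguments": {"plan": [{"tx":0,"ty":0,"tz":0.05,"roll":0},{"tx":0,"ty":0,"tz":0.1,"roll":0},{"tx":0,"ty":0,"tz":0.1,"roll":0}]}}

```text
clock: 9.15
position: [495.1, 96.1, 113.6]
tcp_rot: [0.027, 1.0, 0.0, 0.0]
wrist_force: [-0.3, 2.6, 7.2]
opening: 21.2
grasp_force: 40.5
```

Emit:
{"name": "play_rows", "arguments": {"plan": [{"tx":0,"ty":0,"tz":0.05,"roll":0},{"tx":0,"ty":0,"tz":0.1,"roll":0},{"tx":0,"ty":0,"tz":0.1,"roll":0}]}}

```text
clock: 9.52
position: [495.2, 96.0, 112.8]
tcp_rot: [0.027, 1.0, 0.0, 0.001]
wrist_force: [-0.3, 2.4, 7.9]
opening: 21.2
grasp_force: 40.6
```

Emit:
{"name": "play_rows", "arguments": {"plan": [{"tx":0,"ty":-0.05,"tz":0,"roll":0},{"tx":0,"ty":-0.1,"tz":0,"roll":0},{"tx":0,"ty":-0.1,"tz":0,"roll":0}]}}

```text
clock: 9.9
position: [495.2, 95.6, 112.8]
tcp_rot: [0.027, 1.0, 0.001, 0.001]
wrist_force: [-0.4, 3.4, 7.4]
opening: 20.8
grasp_force: 40.6
```

Emit:
{"name": "play_rows", "arguments": {"plan": [{"tx":0,"ty":0,"tz":0.05,"roll":0},{"tx":0,"ty":0,"tz":0.1,"roll":0},{"tx":0,"ty":0,"tz":0.1,"roll":0}]}}

```text
clock: 10.28
position: [495.2, 95.5, 111.8]
tcp_rot: [0.027, 1.0, 0.001, 0.001]
wrist_force: [-0.4, 3.0, 7.9]
opening: 20.9
grasp_force: 40.5
```

```bash
python3 - <<'E'
from h import *
import pickle
D=pickle.load(open('D0.pkl','rb'))
d=grab('scene'); t=grab('top'); s=bot.state(); print(np.round(s['position'],2),np.round(s['wrist_force'],2),np.round(s['ft_torque'],2))
c=lambda im:cv2.resize(im[135:205,165:245],None,fx=5,fy=5,interpolation=cv2.INTER_CUBIC)
w=grab('wrist')
x=cv2.resize(w['img'][130:200,200:280],None,fx=5,fy=5,interpolation=cv2.INTER_CUBIC)
cv2.imwrite('pics/s5.png',np.hstack([c(d['img']),x])[:,:,::-1])
E
```

```text
[495.21  95.52 111.8 ] [0.34 3.23 7.06] [ 0.9   0.03 -0.04]
```

View pics/s5.png

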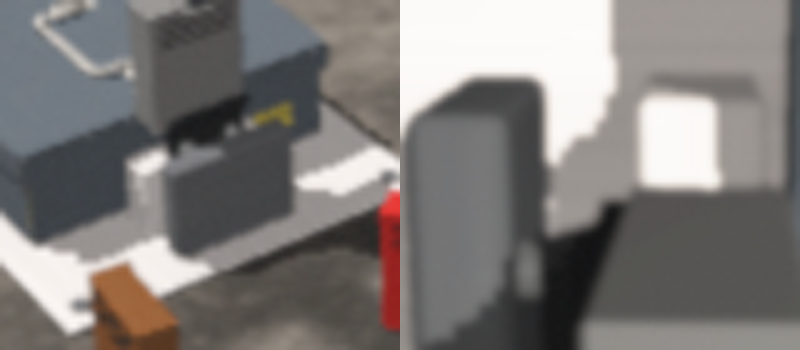

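The scene crop shows the plate held upright between the lid edge and the pad lip. The vertical force stopped growing (7–8 N) while the plate kept sinking, so I'll continue gently.

Emit:
{"name": "play_rows", "arguments": {"plan": [{"tx":0,"ty":0,"tz":0.05,"roll":0},{"tx":0,"ty":0,"tz":0.1,"roll":0},{"tx":0,"ty":0,"tz":0.1,"roll":0}]}}

```text
clock: 10.8
position: [495.6, 95.5, 111.5]
tcp_rot: [0.027, 1.0, 0.001, 0.001]
wrist_force: [-1.0, 3.6, 12.4]
opening: 21.1
grasp_force: 41.1
```

Emit:
{"name": "play_rows", "arguments": {"plan": [{"tx":0,"ty":0,"tz":0.05,"roll":0},{"tx":0,"ty":0,"tz":0.1,"roll":0},{"tx":0,"ty":0,"tz":0.1,"roll":0}]}}

```text
clock: 11.18
position: [496.0, 95.5, 111.2]
tcp_rot: [0.027, 1.0, 0.001, 0.001]
wrist_force: [-2.7, 1.7, 16.5]
opening: 21.3
grasp_force: 41.6
```

Emit:
{"name": "play_rows", "arguments": {"plan": [{"tx":0,"ty":0,"tz":-0.1,"roll":0},{"tx":0,"ty":0,"tz":-0.3,"roll":0},{"tx":0,"ty":0.05,"tz":-0.3,"roll":0},{"tx":0,"ty":0.1,"tz":-0.3,"roll":0},{"tx":0,"ty":0.1,"tz":-0.3,"roll":0}]}}

```text
clock: 11.8
position: [494.3, 95.6, 111.8]
tcp_rot: [0.027, 1.0, -0.0, -0.0]
wrist_force: [0.7, 2.0, 0.4]
opening: 20.5
grasp_force: 39.8
```

Emit:
{"name": "play_rows", "arguments": {"plan": [{"tx":0,"ty":0,"tz":0.05,"roll":0},{"tx":0,"ty":0,"tz":0.1,"roll":0},{"tx":0,"ty":0,"tz":0.1,"roll":0}]}}

```text
clock: 12.18
position: [494.9, 95.8, 111.7]
tcp_rot: [0.027, 1.0, 0.0, 0.0]
wrist_force: [-0.6, 1.6, 6.0]
opening: 21.4
grasp_force: 40.5
```

Emit:
{"name": "play_rows", "arguments": {"plan": [{"tx":0,"ty":0,"tz":0.05,"roll":0},{"tx":0,"ty":0,"tz":0.1,"roll":0},{"tx":0,"ty":0,"tz":0.1,"roll":0}]}}

```text
clock: 12.55
position: [495.3, 96.0, 111.5]
tcp_rot: [0.027, 1.0, 0.0, 0.001]
wrist_force: [-1.6, 0.7, 11.3]
opening: 20.9
grasp_force: 41.1
```

The mid plate wedges hard at about 20 mm above the floor, and shifting it sideways makes no difference. That agrees with a gap of about 19 mm: mid doesn't fit and thin should. I'll put mid back on the desk.

Emit:
{"name": "play_rows", "arguments": {"plan": [{"tx":0,"ty":0,"tz":-1,"roll":0},{"tx":0,"ty":0,"tz":-3.5,"roll":0},{"tx":0,"ty":-1,"tz":-4.7,"roll":0},{"tx":1,"ty":-5,"tz":-4.7,"roll":0},{"tx":2,"ty":-10,"tz":-4.7,"roll":0},{"tx":3,"ty":-15,"tz":-4.7,"roll":0},{"tx":4,"ty":-20,"tz":-4.7,"roll":0},{"tx":4.2,"ty":-22.5,"tz":-4.7,"roll":0},{"tx":4.2,"ty":-22.9,"tz":-4.7,"roll":0},{"tx":4.2,"ty":-22.9,"tz":-4.7,"roll":0}]}}

```text
clock: 13.8
position: [439.9, -130.1, 156.9]
tcp_rot: [0.027, 1.0, 0.0, -0.0]
wrist_force: [0.5, 0.4, -1.5]
opening: 20.9
grasp_force: 39.7
```

Emit:
{"name": "play_rows", "arguments": {"plan": [{"tx":0,"ty":0,"tz":3,"roll":0},{"tx":0,"ty":0,"tz":7,"roll":0},{"tx":0,"ty":0,"tz":9.5,"roll":0},{"tx":0,"ty":0,"tz":10.2,"roll":0},{"tx":0,"ty":0,"tz":10.4,"roll":0},{"tx":0,"ty":0,"tz":10.4,"roll":0}]}}

```text
clock: 14.55
position: [441.2, -130.3, 54.0]
tcp_rot: [0.027, 1.0, 0.0, 0.001]
wrist_force: [0.3, 0.6, -1.0]
opening: 20.9
grasp_force: 39.7
```

Emit:
{"name": "play_rows", "arguments": {"plan": [{"tx":0,"ty":0,"tz":0.4,"roll":0},{"tx":0,"ty":0,"tz":0.7,"roll":0},{"tx":0,"ty":0,"tz":0.7,"roll":0},{"tx":0,"ty":0,"tz":0.7,"roll":0}]}}

```text
clock: 15.05
position: [440.3, -130.5, 46.2]
tcp_rot: [0.027, 1.0, 0.0, 0.0]
wrist_force: [0.4, 0.1, -1.1]
opening: 20.9
grasp_force: 39.7
```

Emit:
{"name": "play_rows", "arguments": {"plan": [{"tx":0,"ty":0,"tz":0.1,"roll":0},{"tx":0,"ty":0,"tz":0.1,"roll":0}]}}

```text
clock: 15.3
position: [440.6, -130.5, 45.9]
tcp_rot: [0.027, 1.0, 0.0, 0.0]
wrist_force: [-1.4, 0.5, 5.3]
opening: 20.7
grasp_force: 40.6
```

Emit:
{"name": "play_rows", "arguments": {"plan": [{"tx":0,"ty":0,"tz":-0.05,"roll":0},{"tx":0,"ty":0,"tz":-0.05,"roll":0},{"tx":0,"ty":0,"tz":-0.05,"roll":0},{"tx":0,"ty":0,"tz":-0.05,"roll":0},{"tx":0,"ty":0,"tz":-0.05,"roll":0},{"tx":0,"ty":0,"tz":-0.05,"roll":0}], "gripper": 0}}

```text
clock: 16.05
position: [440.3, -130.4, 45.6]
tcp_rot: [0.027, 1.0, 0.0, -0.0]
wrist_force: [0.7, -0.7, -0.8]
opening: 85.6
grasp_force: 0.0
```

Emit:
{"name": "play_rows", "arguments": {"plan": [{"tx":0,"ty":0,"tz":-2,"roll":0},{"tx":0,"ty":0,"tz":-7,"roll":0},{"tx":0,"ty":-0.5,"tz":-10.5,"roll":0},{"tx":-0.5,"ty":-4,"tz":-10.8,"roll":0},{"tx":-1.5,"ty":-8.5,"tz":-10.8,"roll":0},{"tx":-2.5,"ty":-13,"tz":-10.8,"roll":0},{"tx":-3.6,"ty":-15.8,"tz":-10.8,"roll":0},{"tx":-3.6,"ty":-16.2,"tz":-10.8,"roll":0},{"tx":-3.6,"ty":-16.2,"tz":-10.8,"roll":0},{"tx":-3.6,"ty":-16.2,"tz":-10.8,"roll":0}]}}

```text
clock: 17.3
position: [467.4, -292.5, 153.5]
tcp_rot: [0.026, 1.0, 0.001, -0.0]
wrist_force: [0.2, -0.1, -0.9]
opening: 85.4
grasp_force: 0.0
```

```bash
python3 - <<'E'
from h import *
d=grab('wrist','w6.png'); s=bot.state(); print(s['clock'],np.round(s['position'],1),np.round(s['tcp_rot'],4))
im=d['img'].astype(int);g=im.mean(2)
u,v=map(int,proj(d,[468.4,-293.2,80])); print(u,v)
m=((g>115)&(im.max(2)-im.min(2)<14)).astype(np.uint8); m[:v-50]=0;m[v+60:]=0;m[:,:u-40]=0;m[:,u+40:]=0
m=cv2.morphologyEx(m,cv2.MORPH_OPEN,np.ones((5,5)))
for c in cv2.findContours(m,0,2)[0]:
  if cv2.contourArea(c)>500:
    p=np.array([ray(d,*q,80)[:2] for q in c[:,0]],np.float32); print(cv2.minAreaRect(p), c[:,0].min(0),c[:,0].max(0))
for r in (v-20,v,v+20): print([int(x) for x in g[r,u-22:u+23]])
E
```

```text
17.35 [ 467.5 -292.6  153.6] [ 2.620e-02  9.997e-01  5.000e-04 -1.000e-04]
258 196
((468.9798278808594, -294.0217590332031), (19.5169734954834, 59.6206169128418), 84.97781372070312) [246 162] [270 230]
[52, 53, 54, 56, 58, 60, 60, 61, 62, 67, 87, 119, 143, 151, 152, 152, 152, 152, 153, 153, 153, 153, 153, 153, 153, 153, 153, 154, 154, 153, 154, 154, 154, 149, 133, 114, 107, 106, 104, 103, 103, 103, 103, 103, 103]
[56, 56, 57, 57, 57, 58, 57, 58, 60, 70, 99, 130, 146, 151, 151, 151, 151, 151, 151, 152, 152, 152, 152, 153, 152, 153, 153, 153, 153, 153, 153, 153, 147, 129, 101, 90, 90, 92, 93, 95, 95, 93, 91, 90, 88]
[35, 35, 34, 33, 33, 34, 33, 36, 51, 85, 121, 144, 150, 151, 151, 151, 151, 151, 152, 152, 151, 152, 152, 152, 152, 152, 152, 152, 152, 152, 152, 146, 125, 89, 66, 63, 64, 64, 65, 66, 68, 70, 73, 74, 77]
```

Emit:
{"name": "play_rows", "arguments": {"plan": [{"tx":-0.15,"ty":-0.15,"tz":3,"roll":2},{"tx":-0.15,"ty":-0.15,"tz":7,"roll":2},{"tx":-0.15,"ty":-0.15,"tz":10,"roll":2},{"tx":-0.15,"ty":-0.15,"tz":10.8,"roll":2},{"tx":-0.15,"ty":-0.15,"tz":10.8,"roll":2},{"tx":-0.15,"ty":-0.15,"tz":10.8,"roll":2}]}}

```text
clock: 18.1
position: [469.9, -296.1, 47.0]
tcp_rot: [0.044, 0.999, -0.0, 0.001]
wrist_force: [0.5, 0.0, -0.3]
opening: 85.4
grasp_force: 0.0
```

Emit:
{"name": "play_rows", "arguments": {"plan": [{"tx":0,"ty":0,"tz":0,"roll":0},{"tx":0,"ty":0,"tz":0,"roll":0},{"tx":0,"ty":0,"tz":0,"roll":0},{"tx":0,"ty":0,"tz":0,"roll":0},{"tx":0,"ty":0,"tz":0,"roll":0},{"tx":0,"ty":0,"tz":0,"roll":0}], "gripper": 1, "squeeze": 40}}

```text
clock: 18.85
position: [469.0, -295.8, 46.0]
tcp_rot: [0.045, 0.999, 0.0, 0.0]
wrist_force: [-0.8, 1.6, 4.1]
opening: 17.8
grasp_force: 39.2
```

The opening is 17.8, 3 mm less than for mid, so this is the thin plate. Carrying it to the slot.

Emit:
{"name": "play_rows", "arguments": {"plan": [{"tx":0,"ty":0,"tz":-2,"roll":0},{"tx":0,"ty":0,"tz":-6.5,"roll":0},{"tx":0,"ty":0.5,"tz":-10.5,"roll":0},{"tx":0.1,"ty":4,"tz":-11,"roll":-0.5},{"tx":0.2,"ty":9,"tz":-11,"roll":-1},{"tx":0.4,"ty":14,"tz":-11,"roll":-1.5},{"tx":0.5,"ty":19,"tz":-11,"roll":-2},{"tx":0.6,"ty":24,"tz":-11,"roll":-2},{"tx":0.7,"ty":29,"tz":-11,"roll":-2},{"tx":0.8,"ty":33,"tz":-11,"roll":-2}]}}

```text
clock: 20.1
position: [489.8, 35.9, 155.2]
tcp_rot: [0.026, 1.0, 0.0, -0.0]
wrist_force: [1.4, -0.6, -0.1]
opening: 17.7
grasp_force: 39.3
```

Emit:
{"name": "play_rows", "arguments": {"plan": [{"tx":0,"ty":3,"tz":0,"roll":0},{"tx":0,"ty":5,"tz":0,"roll":0},{"tx":0,"ty":6,"tz":0,"roll":0},{"tx":0,"ty":6,"tz":0,"roll":0},{"tx":0,"ty":6,"tz":0,"roll":0}]}}

```text
clock: 20.72
position: [493.5, 92.4, 155.6]
tcp_rot: [0.028, 1.0, -0.0, -0.0]
wrist_force: [0.1, -0.2, -0.2]
opening: 17.8
grasp_force: 39.3
```

Emit:
{"name": "play_rows", "arguments": {"plan": [{"tx":-0.1,"ty":0.4,"tz":0,"roll":0},{"tx":-0.1,"ty":0.42,"tz":1.5,"roll":0},{"tx":-0.1,"ty":0.42,"tz":3,"roll":0},{"tx":-0.1,"ty":0.42,"tz":3,"roll":0},{"tx":-0.1,"ty":0.42,"tz":3,"roll":0}]}}

```text
clock: 21.35
position: [494.8, 97.6, 125.5]
tcp_rot: [0.027, 1.0, -0.0, -0.0]
wrist_force: [-0.6, -0.1, -0.2]
opening: 18.0
grasp_force: 39.3
```

```bash
python3 - <<'E'
from h import *
d=grab('wrist'); g=d['img'].mean(2); s=bot.state(); print(s['clock'],np.round(s['position'],2),np.round(s['wrist_force'],2))
zb=s['position'][2]-46
y=np.deg2rad(-3.1);ey=np.array([-np.sin(y),np.cos(y)])
for v in (125,140,150,155,160,165,168,171,174,178): print(v,[int(x) for x in g[v,232:290]])
for u in (240,245,270,275,280): print(u,'lid71',round(ray(d,u,130,71)[:2]@ey,1),'bot',zb,round(ray(d,u,158,zb)[:2]@ey,1))
E
```

```text
21.4 [495.07  97.69 125.83] [-0.84  0.28 -1.5 ]
125 [251, 251, 251, 251, 251, 251, 249, 236, 194, 159, 153, 153, 153, 153, 153, 153, 153, 153, 153, 152, 153, 153, 153, 153, 153, 152, 153, 152, 152, 152, 152, 152, 151, 152, 151, 152, 151, 151, 151, 151, 146, 128, 99, 85, 93, 103, 106, 107, 107, 108, 108, 108, 109, 108, 109, 108, 109, 109]
140 [250, 250, 250, 250, 250, 250, 250, 247, 232, 188, 156, 150, 150, 149, 149, 150, 149, 149, 149, 149, 149, 149, 149, 150, 150, 150, 150, 149, 149, 149, 149, 149, 150, 149, 149, 150, 150, 150, 150, 149, 143, 122, 90, 82, 96, 105, 108, 108, 109, 109, 109, 110, 109, 110, 110, 110, 110, 110]
150 [247, 247, 247, 247, 247, 247, 244, 227, 183, 150, 144, 144, 147, 163, 203, 235, 246, 247, 248, 247, 247, 247, 247, 247, 246, 246, 242, 226, 180, 150, 145, 145, 146, 145, 145, 145, 142, 138, 138, 141, 137, 117, 88, 84, 99, 107, 109, 108, 108, 109, 108, 108, 108, 108, 108, 108, 108, 109]
155 [242, 234, 230, 228, 224, 204, 169, 149, 146, 145, 145, 145, 148, 164, 204, 237, 247, 249, 250, 249, 249, 249, 249, 248, 248, 248, 248, 244, 226, 181, 154, 149, 150, 150, 1
[... 1259 characters left out ...]
6, 66, 55, 46, 35, 29, 24, 21, 21, 25, 40, 60, 73, 80, 81, 81, 82, 81, 81, 82, 81, 81, 82, 82, 82, 82, 82, 82, 83, 82, 82, 83, 82, 82, 83, 83, 82, 82, 83, 84, 89, 95, 102, 106, 107, 108, 108, 108, 108, 108, 109, 109, 109, 109, 109]
178 [66, 41, 31, 28, 26, 22, 21, 20, 19, 19, 22, 30, 47, 66, 77, 81, 81, 81, 81, 81, 81, 82, 81, 82, 83, 83, 83, 83, 83, 83, 83, 84, 83, 83, 83, 83, 83, 83, 84, 83, 83, 83, 83, 86, 91, 99, 105, 108, 108, 108, 108, 108, 108, 108, 108, 108, 109, 110]
240 lid71 109.6 bot 79.82688990199325 109.9
245 lid71 113.3 bot 79.82688990199325 113.5
270 lid71 131.6 bot 79.82688990199325 131.5
275 lid71 135.3 bot 79.82688990199325 135.2
280 lid71 139.0 bot 79.82688990199325 138.8
```

Emit:
{"name": "play_rows", "arguments": {"plan": [{"tx":0,"ty":-0.1,"tz":0,"roll":0},{"tx":0,"ty":-0.17,"tz":0.2,"roll":0},{"tx":0,"ty":-0.17,"tz":0.4,"roll":0},{"tx":0,"ty":-0.17,"tz":0.4,"roll":0},{"tx":0,"ty":-0.17,"tz":0.4,"roll":0}]}}

```text
clock: 22.02
position: [494.7, 96.0, 121.7]
tcp_rot: [0.027, 1.0, 0.0, -0.0]
wrist_force: [0.9, 0.4, -1.2]
opening: 17.8
grasp_force: 39.3
```

Emit:
{"name": "play_rows", "arguments": {"plan": [{"tx":0,"ty":0,"tz":0.1,"roll":0},{"tx":0,"ty":0,"tz":0.2,"roll":0},{"tx":0,"ty":0,"tz":0.3,"roll":0},{"tx":0,"ty":0,"tz":0.3,"roll":0}]}}

```text
clock: 22.52
position: [494.6, 96.0, 118.6]
tcp_rot: [0.027, 1.0, 0.0, -0.0]
wrist_force: [-0.1, -0.3, -1.3]
opening: 17.9
grasp_force: 39.3
```

Emit:
{"name": "play_rows", "arguments": {"plan": [{"tx":0,"ty":0,"tz":0.1,"roll":0},{"tx":0,"ty":0,"tz":0.2,"roll":0},{"tx":0,"ty":0,"tz":0.2,"roll":0}]}}

```text
clock: 22.9
position: [494.6, 96.0, 116.6]
tcp_rot: [0.027, 1.0, 0.0, -0.0]
wrist_force: [0.3, -0.0, -0.8]
opening: 18.2
grasp_force: 39.3
```

Emit:
{"name": "play_rows", "arguments": {"plan": [{"tx":0,"ty":0,"tz":0.1,"roll":0},{"tx":0,"ty":0,"tz":0.2,"roll":0},{"tx":0,"ty":0,"tz":0.2,"roll":0}]}}

```text
clock: 23.28
position: [494.8, 96.2, 114.7]
tcp_rot: [0.027, 1.0, 0.0, 0.0]
wrist_force: [-0.0, 0.8, -1.1]
opening: 18.1
grasp_force: 39.3
```

Emit:
{"name": "play_rows", "arguments": {"plan": [{"tx":0,"ty":0,"tz":0.1,"roll":0},{"tx":0,"ty":0,"tz":0.2,"roll":0},{"tx":0,"ty":0,"tz":0.2,"roll":0}]}}

```text
clock: 23.65
position: [495.2, 96.5, 113.1]
tcp_rot: [0.027, 1.0, 0.0, 0.0]
wrist_force: [-0.5, 2.2, 2.9]
opening: 18.1
grasp_force: 39.8
```

Emit:
{"name": "play_rows", "arguments": {"plan": [{"tx":0,"ty":0,"tz":0.1,"roll":0},{"tx":0,"ty":0,"tz":0.2,"roll":0},{"tx":0,"ty":0,"tz":0.2,"roll":0}]}}

```text
clock: 24.02
position: [494.6, 96.1, 110.4]
tcp_rot: [0.027, 1.0, 0.0, -0.0]
wrist_force: [-0.0, 1.6, 1.2]
opening: 17.8
grasp_force: 39.5
```

Only 1–2 N now, so it's passing the lip. Continuing down to the floor (TCP about 92).

Emit:
{"name": "play_rows", "arguments": {"plan": [{"tx":0,"ty":0,"tz":0.15,"roll":0},{"tx":0,"ty":0,"tz":0.3,"roll":0},{"tx":0,"ty":0,"tz":0.4,"roll":0},{"tx":0,"ty":0,"tz":0.4,"roll":0}]}}

```text
clock: 24.52
position: [494.5, 96.1, 106.4]
tcp_rot: [0.027, 1.0, -0.0, -0.0]
wrist_force: [-0.1, 1.7, -0.2]
opening: 17.8
grasp_force: 39.3
```

Emit:
{"name": "play_rows", "arguments": {"plan": [{"tx":0,"ty":0,"tz":0.15,"roll":0},{"tx":0,"ty":0,"tz":0.3,"roll":0},{"tx":0,"ty":0,"tz":0.4,"roll":0},{"tx":0,"ty":0,"tz":0.4,"roll":0}]}}

```text
clock: 25.02
position: [494.6, 96.1, 102.5]
tcp_rot: [0.027, 1.0, 0.0, -0.0]
wrist_force: [-0.4, 1.7, -0.2]
opening: 17.8
grasp_force: 39.4
```

Emit:
{"name": "play_rows", "arguments": {"plan": [{"tx":0,"ty":0,"tz":0.15,"roll":0},{"tx":0,"ty":0,"tz":0.3,"roll":0},{"tx":0,"ty":0,"tz":0.4,"roll":0},{"tx":0,"ty":0,"tz":0.4,"roll":0}]}}

```text
clock: 25.52
position: [494.7, 96.1, 98.5]
tcp_rot: [0.027, 1.0, 0.0, -0.0]
wrist_force: [1.4, 2.3, -0.1]
opening: 17.5
grasp_force: 39.4
```

Emit:
{"name": "play_rows", "arguments": {"plan": [{"tx":0,"ty":0,"tz":0.2,"roll":0},{"tx":0,"ty":0,"tz":0.4,"roll":0},{"tx":0,"ty":0,"tz":0.5,"roll":0},{"tx":0,"ty":0,"tz":0.5,"roll":0}]}}

```text
clock: 26.02
position: [494.6, 96.1, 93.5]
tcp_rot: [0.027, 1.0, 0.0, -0.0]
wrist_force: [0.5, 2.0, -0.1]
opening: 17.7
grasp_force: 39.4
```

Emit:
{"name": "play_rows", "arguments": {"plan": [{"tx":0,"ty":0,"tz":0.05,"roll":0},{"tx":0,"ty":0,"tz":0.1,"roll":0},{"tx":0,"ty":0,"tz":0.15,"roll":0},{"tx":0,"ty":0,"tz":0.15,"roll":0}]}}

```text
clock: 26.52
position: [494.7, 96.1, 92.1]
tcp_rot: [0.027, 1.0, 0.0, -0.0]
wrist_force: [0.4, 2.6, 0.6]
opening: 17.8
grasp_force: 39.5
```

Emit:
{"name": "play_rows", "arguments": {"plan": [{"tx":0,"ty":0,"tz":0.05,"roll":0},{"tx":0,"ty":0,"tz":0.08,"roll":0},{"tx":0,"ty":0,"tz":0.08,"roll":0}]}}

```text
clock: 26.9
position: [494.9, 96.2, 92.0]
tcp_rot: [0.027, 1.0, 0.0, 0.0]
wrist_force: [-1.1, 2.0, 5.9]
opening: 18.1
grasp_force: 40.2
```

```bash
python3 - <<'E'
from h import *
s=bot.state(); print(np.round(s['position'],2),np.round(s['wrist_force'],2),np.round(s['ft_torque'],2))
E
```

```text
[494.9   96.22  91.99] [-1.11  2.01  5.95] [ 0.66  0.28 -0.05]
```

The plate is home on the floor: contact at TCP 92.0, as predicted. Releasing and withdrawing straight up.

Emit:
{"name": "play_rows", "arguments": {"plan": [{"tx":0,"ty":0,"tz":-0.05,"roll":0},{"tx":0,"ty":0,"tz":-0.05,"roll":0},{"tx":0,"ty":0,"tz":-0.05,"roll":0},{"tx":0,"ty":0,"tz":-0.05,"roll":0},{"tx":0,"ty":0,"tz":-0.05,"roll":0},{"tx":0,"ty":0,"tz":-0.05,"roll":0}], "gripper": 0}}

```text
clock: 27.65
position: [494.7, 96.0, 91.9]
tcp_rot: [0.027, 1.0, -0.0, -0.0]
wrist_force: [0.8, 0.3, 0.1]
opening: 85.4
grasp_force: 0.0
```

Emit:
{"name": "play_rows", "arguments": {"plan": [{"tx":0,"ty":0,"tz":-1,"roll":0},{"tx":0,"ty":0,"tz":-3,"roll":0},{"tx":0,"ty":0,"tz":-6,"roll":0},{"tx":0,"ty":0,"tz":-9,"roll":0},{"tx":0,"ty":0,"tz":-10,"roll":0},{"tx":0,"ty":0,"tz":-10,"roll":0},{"tx":0,"ty":0,"tz":-10,"roll":0}]}}

```text
clock: 28.52
position: [493.8, 95.9, 190.8]
tcp_rot: [0.027, 1.0, -0.0, -0.001]
wrist_force: [0.4, -0.3, -0.1]
opening: 85.1
grasp_force: 0.0
```

```bash
python3 - <<'E'
from h import *
w=grab('wrist','w7.png'); t=grab('scene','s7.png'); s=bot.state(); print(s['clock'],np.round(s['position'],1))
a=cv2.resize(w['img'][90:260,150:350],(400,340),interpolation=cv2.INTER_CUBIC)
b=cv2.resize(t['img'][120:290,130:330],(400,340),interpolation=cv2.INTER_CUBIC)
cv2.imwrite('pics/f.png',np.hstack([a,b])[:,:,::-1])
im=w['img'].astype(int);g=im.mean(2)
u,v=map(int,proj(w,[495,97,126])); print(u,v)
m=((g>110)&(g<200)&(im.max(2)-im.min(2)<12)).astype(np.uint8)
n,l,st,c=cv2.connectedComponentsWithStats(cv2.morphologyEx(m,cv2.MORPH_OPEN,np.ones((5,5)))); print(st[l[v,u]])
k=(l==l[v,u]).astype(np.uint8); q=max(cv2.findContours(k,0,1)[0],key=cv2.contourArea)
print(cv2.minAreaRect(np.array([ray(w,*p,126)[:2] for p in q[:,0]],np.float32)))
E
```

```text
28.625 [493.9  95.9 190.7]
261 199
[ 246  163   31  101 2531]
((508.47015380859375, 95.77532196044922), (24.24281120300293, 86.90997314453125), 86.60704040527344)
```

View pics/f.png

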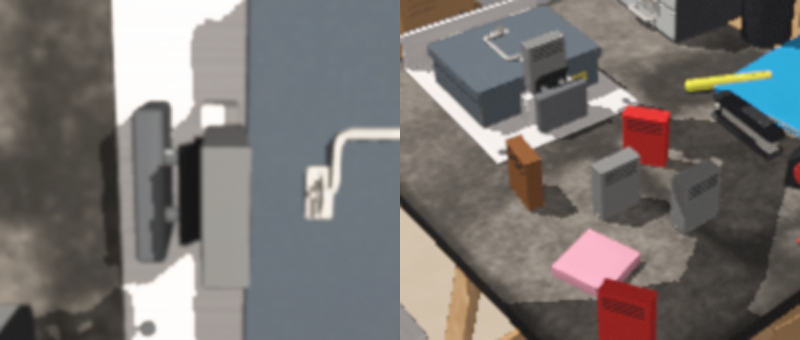

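The thin plate stands upright and square in the slot, between the lid edge (x≈248 in the left half) and the pad (x≈190). Mid is back upright on the desk, and thick wasn't touched. Handing in.

```bash
python3 -c "
from workcell import bot
print(bot.hand_in())"
```

```text
the job is handed in; nothing more can be done
None
```

I left the thin spacer (20 mm) standing fully home in the slot, in line with the gap and touching the pad, and handed the job in; no verdict came back. I tried the mid one gently: it wedged about 20 mm above the slot floor, so I put it back on the desk. I did not try the thick one, since mid already would not fit. The stapler and tape measure were not touched.

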